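# Tape measure into its foam-lined case

### The job

Put the tape measure away in its case. Lift it off the bench and lay it on its side on the bench, plain yellow face up, then take it again from above, set it in its cutout in the foam and press it fully home, flush with the foam. Then swing the lid shut and lock it: push the red quarter-turn fastener down and turn it ninety degrees clockwise until it catches, and let everything go; leave the marker, the wood plug and the offcut where they lie.

Things in the scene. Friction and masses are not known exactly. Their poses are not given: they have to be found in the camera images.
- tape: yellow tape measure, 0.19 to 0.31 kg, starts standing on its base, plain face roughly to the robot. Origin on its underside; x points out of the plain face (the other has a round black badge), y along it away from the end hook, z base to top. Body: x -16..+18, y -24..+44, z 0..62 mm; thin hook out to y -44. Ends upright, 67.5 mm apart, for z 3..31; base and top flat, 62 mm apart, for y 1..31.
- tape_mid (a point): middle of the tape measure, near its centre of mass: x 0, y 10, z 31 mm in the axes of tape, and the same axes. It is 31 mm above the bench when standing, 16 mm when lying plain face up, with 18 mm of tape above it. Its hook-side top corner is slanted. Tipped over 30 degrees on a long edge, the tape falls onto its side by itself.
- case: fixed plywood box, 196 mm along its x, 214 along y, 52 tall, origin under its centre; at zero yaw x points away from the robot. Hinge on its +y edge, fastener at its -y edge. Lined with black foam, face 50 mm above the bench; pencil and two drill bits fixed in other slots. The bench between it and the tape's start, on the robot's right, is clear.
- cutout (a point): where tape_mid is when the tape is home, axes of the case. Home, the tape's x is up, its y along the case's -y, its z along the case's +x. Cutout: the tape's outline plus 3 mm at the ends, 2.5 mm at base and top, 34 mm deep (flush), blue floor; foam face 18 mm above this point. Ribs at the ends stop the tape about 15 mm proud; about 10 N straight down on its middle presses it home.
- notches (a point): midway between two finger notches in the foam, at its face: 40 mm wide along the case's y, 26 mm deep, reaching 28 mm out from the tape's base (towards the case's -x) and top (+x). They leave room to hold the tape across base and top while it goes in.
- lid (a joint): angle of the plywood lid (196 x 214 mm, 9 mm thick): 0 shut, 1.57 upright; starts at 1.7 to 1.95, leaning out beyond upright. A stiff hinge (0.4 N m) holds it where it is left. It can be pushed over from outside with closed fingers near its free edge, beside the fastener's head.
- lid_hinge (a point): middle of the hinge line, at the rim, 52 mm above the bench, along the case's +y edge; the line runs along the case's x. The lid's underside passes through it, the free edge is 214 mm away. Axes turn with the lid.
- fastener (a joint): turn of the red quarter-turn fastener: 0 at the start (bar along the case's y), 1.57 locked (bar along the case's x), clockwise from above with the lid shut. Its pin then sits in a slotted plate: push the head fully down, turn it the full quarter and let go; it springs up a few mm and catches under the plate. Forced round without pushing, it only lifts the lid.
- fastener_grip (a point): on the fastener's axis, middle of its red grip bar (10 wide, 31 long, 17 mm tall), 192 mm from the hinge line, midway across the lid. 8 mm below it is a flange 28 mm across, 8 mm clear of the lid. Axes: y along the bar, x across it, z out of the lid. Lid shut: 81 mm above the bench.
- lid_edge (a point): middle of the lid's free edge, on its outer face. Axes turn with the lid: y from the free edge to the hinge, z out of the outer face.
- fastener_stem (a joint): how far the fastener's head is pushed down, m: 0 free, 0.007 fully down (2.7 N to start, 9 N fully down); it rests at about 0.003 when caught.
- marker: black marker pen lying on the bench, 12 x 100 x 15 mm, a bystander. Origin: centre of its underside; y along it.
- plug: round turned wood plug, 30 mm across, 16 mm tall, a bystander. Origin: centre of its underside.
- offcut: small pale wood offcut, 21 x 30 x 17 mm, a bystander. Origin: centre of its underside.
Things that resemble listed ones, but are neither listed nor needed, are in the scene too. Of the things shaped like the tape, the yellow one is meant.

How it is judged:
On the way, in this order (a step that is already met when the one before it is completed fails the run):
1. the tape measure is lifted off the bench in the fingers (height (world z) of tape_mid above 0.04 m and contact force between the fingers and tape above 0.5 N), for 0.1 s.
2. it lies on its side on the bench, plain face up, let go (height (world z) of tape_mid below 0.024 m and angle between tape_mid's own x axis and vertical below 0.15 rad and contact force between the fingers and tape below 0.2 N), for 0.2 s.
3. it is pressed home in its cutout, flush with the foam, while the lid is still open (horizontal distance between tape_mid and cutout below 0.005 m and z of tape_mid in the frame of cutout below 0.0025 m and angle between tape_mid's own x axis and vertical below 0.08 rad and value of joint lid above 0.5 rad), for 0.2 s.
4. the lid is shut (value of joint lid below 0.01 rad), for 0.2 s.
At the end, for the whole second after the job is handed in: the tape lies at rest in its cutout, plain face up, within 5 mm of its place and standing proud by less than 2.5 mm; the lid is shut (within 0.01 rad); the fastener is turned a quarter (over 1.38 rad) and caught, its head sprung back to between 1.5 and 5 mm down (horizontal distance between tape_mid and cutout below 0.005 m and z of tape_mid in the frame of cutout below 0.0025 m and angle between tape_mid's own x axis and vertical below 0.08 rad and value of joint lid below 0.01 rad and value of joint fastener above 1.38 rad and value of joint fastener_stem between 0.0015 and 0.005 m and linear speed of tape below 0.02 m/s); the robot touches nothing.
It fails at once if the marker is pushed more than 30 mm aside (distance of marker from where it was at the start of the episode above 0.03 m).
It fails at once if the wood plug is pushed more than 30 mm aside (distance of plug from where it was at the start of the episode above 0.03 m).
It fails at once if the offcut is pushed more than 30 mm aside (distance of offcut from where it was at the start of the episode above 0.03 m).
It also fails if it takes over 70 s, if anything falls off the work surface, if the arm or the gripper's body presses on something with over 40 N, if the wrist force passes 120 N, or if a joint passes its speed limit or range.

### The arm

A 6-joint arm with a two-finger parallel gripper is mounted at the origin on the work surface; the furniture and walls round the work are solid. World frame = base frame: x ahead of the robot, y to its left, z up, the work surface at z = 0. Lengths are in m, angles in rad, forces in N, time in s.
With the tool pointing down it reaches from about 0.425 to 0.925 m from the base axis. Payload 12.5 kg.
Tool frame: the origin (TCP) lies on the front face of the gripper's body, between the roots of the fingers; the fingertips stand ctrl.nose_length ahead of it and the grasp point (between the pads) lies 54 mm ahead of it (ctrl.nose_length is the distance from the TCP to the fingertips, in m); z points along the fingers, y is the line along which they close (so a half turn about z gives the same grasp; the last joint's range is limited). The gripper opens to 85 mm and grips with 20 to 120 N. Pads are 22 mm wide; open, the fingers measure 114 mm over their backs; the gripper's body (76 mm by 85 mm) begins 54 mm behind the grasp point. The pads swing forward as they close: fully open they stand 13 mm farther back than shut.
Start: joints at [-1.353, 0.491, 1.559, -0, 1.092, -0.106], TCP at [0.199, -0.593, 0.304] pointing down, gripper open.
Joint ranges: [-3.1, 3.1], [-0.84, 2.19], [0.05, 2.79], [-1.13, 4.28], [0.06, 2.93], [-2.69, 2.69]. Speed limits (rad/s): [2.22, 2.22, 2.79, 3.14, 3.14, 3.14].

### API

Orientations are given as a unit quaternion [w, x, y, z].
In Python, from workcell import ctrl, cams gives the robot as it stands.
- The arm moves only by the tool play_rows, never from a script. Its argument "increments" is a list of rows, each an object of numbers: "ax", "ay", "az": the turn, a rotation vector about the world's x, y, z in rad; "tx", "ty", "tz": the shift along the world's x, y, z in m; "claw": the gripper's target within -1 to 1 (shut at 1, half-way at 0, fully open at -1). A call has 1 to 12 rows; each row is the pose to reach, as a shift and turn from the pose commanded when the call began; what a row does not reach only later rows make up. A row lasts 1/8 s, in which the tool goes at most 62.5 mm and 10.7 degrees, less where a joint would pass 70% of its speed; a pose out of reach is approached as far as the arm can. A call with a gripper value outside its range is refused whole. The fingers move at their own pace and stop on an object; the grip force is fixed at half the most. Time passes only in rows, so rows that repeat a pose let the fingers close. It gives the time, the measured TCP pose, the force, the opening and the grip force at its end, in the units of the state.
- ctrl.state(): the state, without advancing time (a new reading comes with each control period).
- cams.snapshot(name): name is "side" or "top"; returns a dict with "frame" (384x512x3 uint8, red, green, blue), "fx", "fy", "cx", "cy" (pixels), "dist_coeffs" ([k1, k2, p1, p2, k3] as OpenCV has them; the pictures are not rectified), "eye" and "attitude" of the camera in the world. Camera axes: x right, y down, z forward; pixel columns grow to the right and rows downward; lengths in m; the calibration is good to about 2 mm. A picture is of the moment at which its call begins. There is no depth.
- ctrl.finish_job(): hands the job in; it is judged then, once.
The state is a dict: "clock": time; "joint_positions": joint angles; "joint_vel": joint speeds; "tau": joint torques, N m; "ee_pos": TCP position; "ee_rot": TCP orientation; "contact_force": force on the tool from outside, world axes, zero at the start; "torque": the same for the moment, N m; "width": finger opening in m; "grip_force": force on a finger pad.
Only numpy, scipy, OpenCV 4.12 (cv2) and the standard library are available. Lean on these libraries where they do the work, as an engineer would, in place of code of your own. Each camera call takes 0.05 s, during which the arm holds its last target. There are 200 camera calls.

## Working session

There is one attempt and no reset: what is moved stays moved. The work goes in short steps, Python scripts to look and compute and a tool call to move; the robot and the scene stay as the last step left them, time stands still between calls to the robot, and variables do not carry over. Pictures are saved under pics/ and viewed, at most 10 in all, crops included, and the job is handed in when it is done.

Besides the shell and the picture viewer there is one more tool, called after ">>>" as name(argument=value, ...), one argument or row to a line, values as JSON. play_rows: Moves the arm, as the interface text tells. Its arguments: {"type":"object","properties":{"increments":{"type":"array"}},"required":["increments"]}

```bash
mkdir -p pics; cat > h.py <<'E'
import numpy as np, cv2
from scipy.spatial.transform import Rotation as R
from workcell import ctrl, cams
def q(w): return R.from_quat([w[1],w[2],w[3],w[0]])
def ray(s,uv):
    K=np.array([[s['fx'],0,s['cx']],[0,s['fy'],s['cy']],[0,0,1.]])
    p=cv2.undistortPoints(np.array(uv,float).reshape(-1,1,2),K,np.array(s['dist_coeffs'],float)).reshape(-1,2)
    a=np.array(s['attitude'],float)
    M=a if a.shape==(3,3) else q(a).as_matrix()
    return np.array(s['eye']),np.c_[p,np.ones(len(p))]@M.T
def plane(s,uv,z):
    e,d=ray(s,uv); return e+d*((z-e[2])/d[:,2])[:,None]
def proj(s,P):
    K=np.array([[s['fx'],0,s['cx']],[0,s['fy'],s['cy']],[0,0,1.]])
    a=np.array(s['attitude'],float); M=a if a.shape==(3,3) else q(a).as_matrix()
    r=M.T; t=-r@np.array(s['eye'])
    return cv2.projectPoints(np.array(P,float).reshape(-1,3),cv2.Rodrigues(r)[0],t,K,np.array(s['dist_coeffs'],float))[0].reshape(-1,2)
def save(s,n,crop=None,k=1):
    f=s['frame'][:,:,::-1]
    if crop: x0,y0,x1,y1=crop; f=f[y0:y1,x0:x1]
    cv2.imwrite('pics/'+n,cv2.resize(f,None,fx=k,fy=k,interpolation=cv2.INTER_CUBIC))
E
python3 - <<'E'
from h import *
a=cams.snapshot('top');b=cams.snapshot('side')
im=np.vstack([a['frame'],b['frame']])
cv2.imwrite('pics/a.png',cv2.resize(a['frame'][:,:,::-1],(780,585)));cv2.imwrite('pics/b.png',cv2.resize(b['frame'][:,:,::-1],(780,585)))
for s in (a,b): print({k:v for k,v in s.items() if k!='frame'})
print(ctrl.state(),ctrl.nose_length)
E
```

```text
{'fx': 392.8692801552707, 'fy': 392.8692801552707, 'cx': 263.221146673323, 'cy': 192.5125615905604, 'dist_coeffs': array([-0.07596486,  0.        ,  0.        ,  0.        ,  0.        ]), 'eye': array([ 0.26876258, -0.19546074,  1.42488813]), 'attitude': array([-0.04082919,  0.71576972, -0.69586023,  0.04225183])}
{'fx': 407.5157615712646, 'fy': 407.5157615712646, 'cx': 251.1436433451592, 'cy': 193.52980869092693, 'dist_coeffs': array([-0.12124716,  0.        ,  0.        ,  0.        ,  0.        ]), 'eye': array([ 0.45254318, -1.2837372 ,  0.68476696]), 'attitude': array([-0.50448718,  0.86297444,  0.02347198, -0.01472626])}
{'clock': 0.1, 'joint_positions': array([-1.35262055e+00,  4.91520204e-01,  1.55938191e+00, -5.23961059e-05,
        1.09168734e+00, -1.05598066e-01]), 'joint_vel': array([ 0.00108921,  0.0004484 , -0.0021076 , -0.0002524 , -0.0006841 ,
        0.00084665]), 'tau': array([ 3.47273992e-03, -6.19446945e+01, -2.62025017e+01, -1.62435663e-04,
        2.91514341e-03,  2.43593928e-05]), 'ee_pos': array([ 0.19883006, -0.59240312,  0.30337541]), 'ee_rot': array([-4.96305999e-04,  9.86922833e-01,  1.61192655e-01, -5.12451975e-05]), 'contact_force': array([ 0.75032728, -0.1844653 , -0.18744704]), 'torque': array([ 0.00110781, -0.02573738, -0.04183555]), 'grip_force': 0.0, 'width': 0.08572569214821654} 0.0726
```

View pics/a.png

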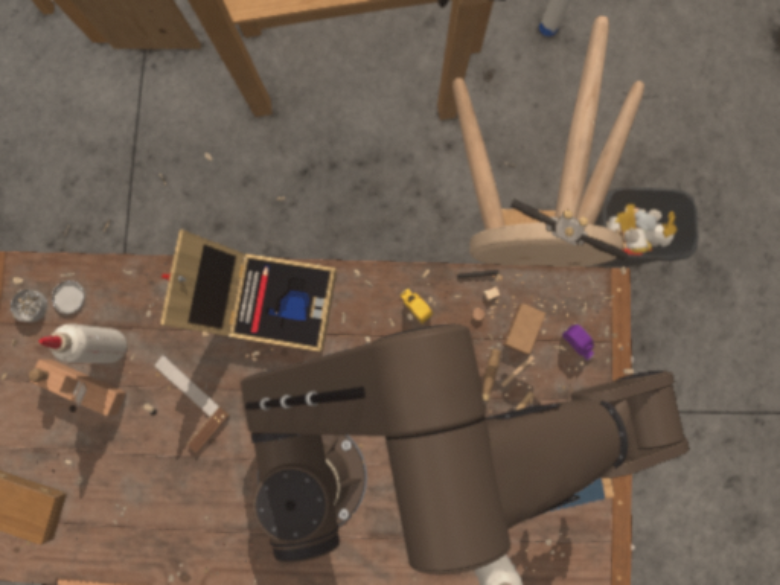

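View pics/b.png

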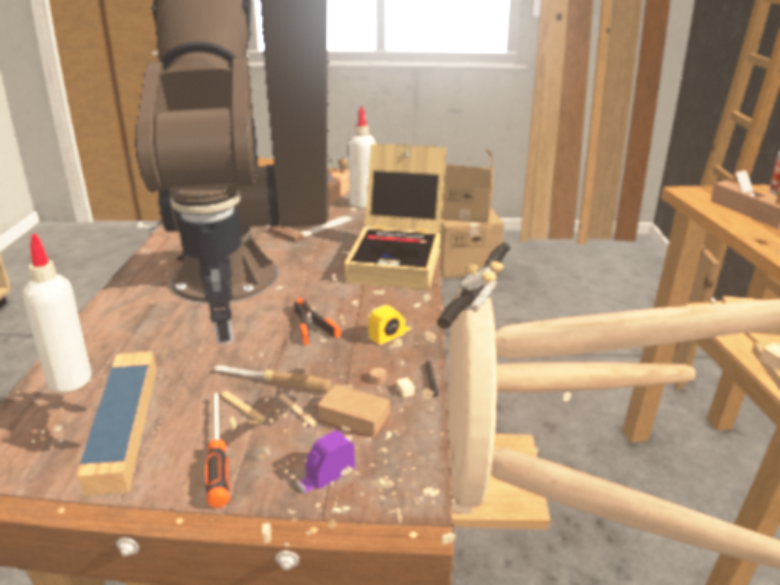

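The top view shows the case at about (283,302), with its lid leaning left. The yellow tape is at (417,306), and the marker, offcut and plug are at (477,275), (491,294) and (478,314). The side view shows the tape at (385,325), badge side towards the camera. I'll zoom in next.

```bash
python3 - <<'E'
from h import *
a=cams.snapshot('top');b=cams.snapshot('side')
np.savez('s0.npz',a=a['frame'],b=b['frame'])
c=lambda f,x0,y0,x1,y1,k:cv2.resize(f[y0:y1,x0:x1,::-1],None,fx=k,fy=k,interpolation=cv2.INTER_CUBIC)
A=c(a['frame'],100,145,300,235,4);B=c(b['frame'],225,90,305,190,2.4);C=c(b['frame'],230,190,300,230,6)
im=np.zeros((600,800,3),np.uint8);im[:360]=A;im[360:600,:192]=B;im[360:600,200:620]=C
cv2.imwrite('pics/c.png',im)
for n,s in(('top',a),('side',b)):
    f=s['frame'];h=cv2.cvtColor(f,cv2.COLOR_RGB2HSV)
    m=cv2.inRange(h,(20,150,90),(33,255,255))
    x0,y0,x1,y1=(255,180,300,225) if n=='top' else(230,190,280,235)
    mm=np.zeros_like(m);mm[y0:y1,x0:x1]=m[y0:y1,x0:x1]
    cs=max(cv2.findContours(mm,0,2)[0],key=cv2.contourArea)
    print(n,cv2.minAreaRect(cs),cv2.boundingRect(cs)); print(cs.reshape(-1,2).tolist())
E
```

```text
top ((272.5000305175781, 199.5), (22.62741470336914, 9.899494171142578), 45.0) (263, 190, 20, 21)
[[267, 190], [264, 193], [263, 193], [263, 194], [264, 195], [264, 196], [266, 198], [266, 199], [270, 203], [270, 204], [276, 210], [278, 210], [282, 206], [282, 203], [281, 202], [281, 201], [273, 193], [271, 193], [268, 190]]
side ((252.7000274658203, 212.40000915527344), (21.913467407226562, 25.043960571289062), 63.43495178222656) (242, 201, 27, 25)
[[251, 201], [250, 202], [249, 202], [248, 203], [247, 203], [246, 204], [245, 204], [244, 205], [244, 206], [243, 207], [243, 212], [242, 213], [242, 219], [243, 220], [243, 221], [245, 223], [246, 223], [248, 225], [251, 225], [252, 224], [253, 224], [254, 223], [256, 223], [258, 221], [259, 221], [260, 220], [262, 220], [263, 219], [264, 219], [268, 215], [265, 212], [265, 210], [264, 209], [264, 208], [262, 206], [262, 205], [261, 205], [259, 203], [258, 203], [256, 201]]
```

View pics/c.png

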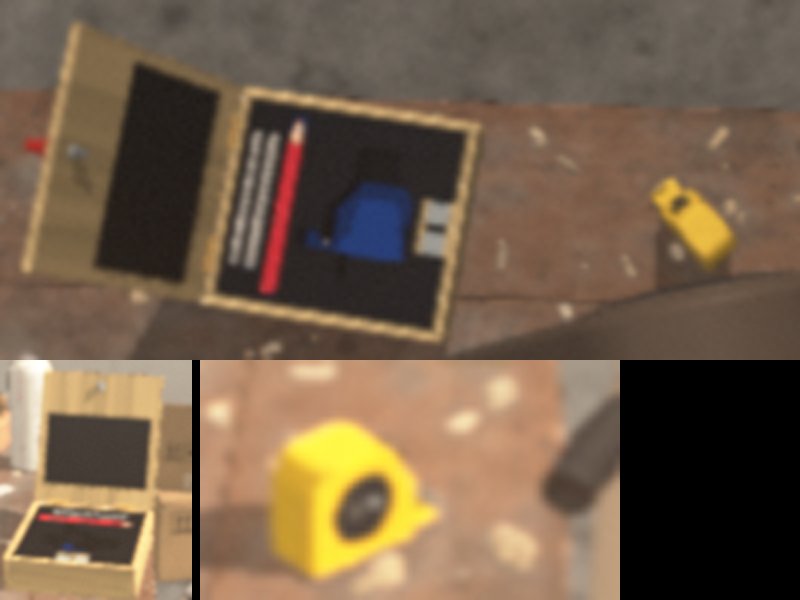

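Zoomed, the case's outer corners sit in the crop at (245,88), (480,125), (440,340) and (205,302). The blue cutout floor is centred at about (370,222). The tape's hook end is at (660,185) and its rear at (722,262), so the plain face points towards the robot.

```bash
cat > m.py <<'E'
from h import *
a=cams.snapshot('top');b=cams.snapshot('side')
u=lambda p:np.array([(100+x/4-.375,145+y/4-.375) for x,y in p])
C=plane(a,u([(245,88),(480,125),(440,340),(205,302)]),.052)   # +x+y,+x-y,-x-y,-x+y
print('corners',C[:,:2].round(4).tolist(),[round(float(np.linalg.norm(C[i]-C[i-1])),4) for i in range(4)])
c=C.mean(0);ey=(C[0]-C[1]+C[3]-C[2]);yaw=np.arctan2(-ey[0],ey[1]);print('case',c,yaw)
Rz=np.array([[np.cos(yaw),-np.sin(yaw)],[np.sin(yaw),np.cos(yaw)]])
k=8
f=cv2.resize(a['frame'],None,fx=k,fy=k,interpolation=cv2.INTER_CUBIC)
up=lambda c:(c.reshape(-1,2)+.5)/k-.5
fi=f.astype(int);m=((fi[...,2]-fi[...,0])>45).astype(np.uint8)
m[:170*k]=0;m[215*k:]=0;m[:,:170*k]=0;m[:,212*k:]=0
cs=max(cv2.findContours(m,0,1)[0],key=cv2.contourArea)
P=(plane(a,up(cs),.016)-c)[:,:2]@Rz
Q=cv2.approxPolyDP((P*1000).astype(np.float32),2,True).reshape(-1,2)
print('blue floor in case axes mm',Q.round(1).tolist())
h=cv2.cvtColor(f,cv2.COLOR_RGB2HSV);m=cv2.inRange(h,(18,150,70),(35,255,255))
m[:185*k]=0;m[215*k:]=0;m[:,:258*k]=0;m[:,290*k:]=0
cs=max(cv2.findContours(m,0,1)[0],key=cv2.contourArea)
P=plane(a,up(cs),.055)[:,:2];r=cv2.minAreaRect((P*1000).astype(np.float32));print('tape top',r,cv2.boxPoints(r).round(1).tolist())
E
python3 m.py
```

```text
corners [[0.5134, 0.1712], [0.4858, -0.0401], [0.2954, -0.0129], [0.3222, 0.1954]] [0.1928, 0.213, 0.1923, 0.21]
case [0.40420779 0.07841251 0.052     ] -0.12887191242591484
blue floor in case axes mm [[25.299999237060547, -7.0], [4.699999809265137, 6.800000190734863], [2.700000047683716, 4.599999904632568], [2.4000000953674316, 6.800000190734863], [-10.300000190734863, 5.900000095367432], [-7.199999809265137, 3.299999952316284], [-10.600000381469727, 1.7000000476837158], [-16.5, 7.099999904632568], [-29.700000762939453, 7.0], [-33.20000076293945, -34.5], [-29.600000381469727, -51.29999923706055], [17.0, -47.70000076293945], [21.299999237060547, -45.5], [21.399999618530273, -40.400001525878906], [27.600000381469727, -41.599998474121094], [28.200000762939453, -28.200000762939453], [24.299999237060547, -21.0], [28.0, -15.300000190734863]]
tape top ((406.1643981933594, -230.70254516601562), (83.16693115234375, 38.82269287109375), 43.02009963989258) [[362.5, -244.89999389648438], [389.0, -273.29998779296875], [449.79998779296875, -216.5], [423.29998779296875, -188.10000610351562]]
```

```bash
cat > m2.py <<'E'
from m import *
P=np.vstack([C,C*[1,1,0]]);print('side px(780 scale):',(proj(b,P)*1.523).round(0).tolist())
print('plate',((plane(a,u([(436,228)]),.05)-c)[:,:2]@Rz*1000).round(1))
def tp(p,yaw,mid):   # tape box corners
    y=np.array([np.cos(yaw),np.sin(yaw),0]);x=np.array([y[1],-y[0],0])
    return mid+p[0]*x+(p[1]-.010)*y+(p[2]-.031)*np.array([0,0,1])
h=cv2.cvtColor(cv2.resize(b['frame'],None,fx=k,fy=k,interpolation=cv2.INTER_CUBIC),cv2.COLOR_RGB2HSV);m=cv2.inRange(h,(18,150,70),(35,255,255))
m[:195*k]=0;m[232*k:]=0;m[:,:235*k]=0;m[:,275*k:]=0
cb=max(cv2.findContours(m,0,1)[0],key=cv2.contourArea);Ub=up(cb);Ua=up(cs)
hull=lambda U:cv2.approxPolyDP(cv2.convexHull(U.astype(np.float32)),.7,True).reshape(-1,2)
print('top hull',hull(Ua).round(1).tolist());print('side hull',hull(Ub).round(1).tolist())
for yw in (223,):
  M=np.array([.4061,-.2307,.031])
  Z=[tp((x,y,z),np.radians(yw),M) for x in(-.016,.018) for y in (-.024,.044) for z in(0,.062)]
  print('pred (x-,y-hook,z0..) top',proj(a,Z).round(1).tolist(),'side',proj(b,Z).round(1).tolist())
E
python3 m2.py | tail -6
```

```text
tape top ((406.2445068359375, -230.71438598632812), (83.04052734375, 38.672183990478516), 43.135520935058594) [[362.70001220703125, -245.0], [389.20001220703125, -273.20001220703125], [449.79998779296875, -216.39999389648438], [423.29998779296875, -188.1999969482422]]
side px(780 scale): [[439.0, 232.0], [428.0, 269.0], [345.0, 262.0], [364.0, 227.0], [438.0, 250.0], [428.0, 290.0], [346.0, 282.0], [365.0, 245.0]]
plate [[  0. -84.]]
top hull [[266.8999938964844, 189.39999389648438], [274.20001220703125, 193.1999969482422], [282.79998779296875, 203.39999389648438], [282.6000061035156, 206.6999969482422], [277.29998779296875, 211.3000030517578], [275.79998779296875, 211.10000610351562], [265.70001220703125, 199.8000030517578], [262.79998779296875, 194.60000610351562], [262.79998779296875, 192.89999389648438]]
side hull [[254.60000610351562, 200.1999969482422], [262.79998779296875, 205.39999389648438], [268.1000061035156, 215.60000610351562], [263.70001220703125, 219.60000610351562], [248.1999969482422, 225.60000610351562], [241.8000030517578, 220.89999389648438], [241.8000030517578, 208.6999969482422], [244.10000610351562, 204.10000610351562]]
pred (x-,y-hook,z0..) top [[269.6, 191.4], [270.0, 189.3], [282.0, 205.3], [282.9, 203.8], [262.6, 197.5], [262.7, 195.6], [275.0, 211.5], [275.6, 210.2]] side [[267.1, 217.7], [267.5, 200.4], [250.2, 225.6], [250.2, 208.0], [259.9, 213.2], [260.1, 196.2], [243.1, 220.8], [242.9, 203.4]]
```

>>> play_rows(
  increments=[
    {"tx":0.205,"ty":0.362,"tz":-0.1,"az":-1.145,"claw":-1},
    {"tx":0.205,"ty":0.362,"tz":-0.1,"az":-1.145,"claw":-1},
    {"tx":0.205,"ty":0.362,"tz":-0.1,"az":-1.145,"claw":-1},
    {"tx":0.205,"ty":0.362,"tz":-0.1,"az":-1.145,"claw":-1},
    {"tx":0.205,"ty":0.362,"tz":-0.1,"az":-1.145,"claw":-1},
    {"tx":0.205,"ty":0.362,"tz":-0.1,"az":-1.145,"claw":-1},
    {"tx":0.205,"ty":0.362,"tz":-0.1,"az":-1.145,"claw":-1},
    {"tx":0.205,"ty":0.362,"tz":-0.1,"az":-1.145,"claw":-1},
    {"tx":0.205,"ty":0.362,"tz":-0.1,"az":-1.145,"claw":-1},
    {"tx":0.205,"ty":0.362,"tz":-0.1,"az":-1.145,"claw":-1},
    {"tx":0.205,"ty":0.362,"tz":-0.1,"az":-1.145,"claw":-1},
  ],
)

```text
invalid input
```

```bash
python3 - <<'E'
from h import *
a=cams.snapshot('top');b=cams.snapshot('side')
c=lambda f,x0,y0,x1,y1,k:cv2.resize(f[y0:y1,x0:x1,::-1],None,fx=k,fy=k,interpolation=cv2.INTER_CUBIC)
im=np.zeros((400,800,3),np.uint8);im[:,:400]=c(a['frame'],220,150,320,250,4);im[:,400:]=c(b['frame'],210,150,310,250,4)
cv2.imwrite('pics/d.png',im)
s=ctrl.state();print(s['joint_positions'].round(3),q(s['ee_rot']).as_matrix().round(3))
E
```

```text
[-1.353  0.491  1.559 -0.     1.092 -0.106] [[ 0.948  0.318  0.   ]
 [ 0.318 -0.948 -0.   ]
 [-0.     0.    -1.   ]]
```

View pics/d.png

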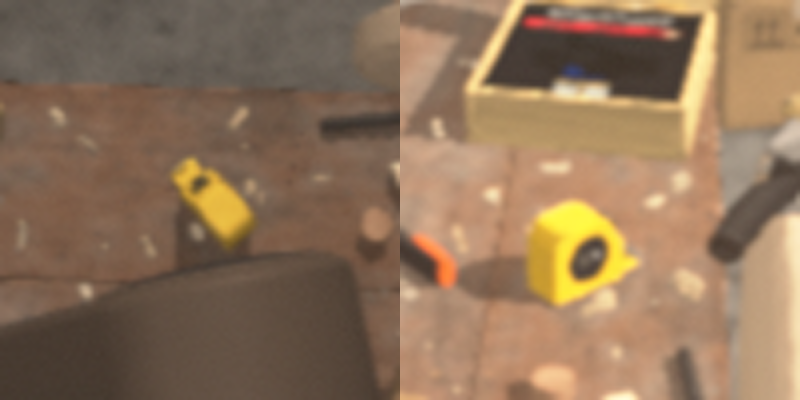

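The move was refused, probably because each row needs every key. In the picture the tape stands with its hook low, at about (635,262) in the right half, and nothing is near it.

>>> play_rows(
  increments=[
    {"tx":0.205,"ty":0.362,"tz":-0.1,"ax":0,"ay":0,"az":-1.145,"claw":-1},
    {"tx":0.205,"ty":0.362,"tz":-0.1,"ax":0,"ay":0,"az":-1.145,"claw":-1},
    {"tx":0.205,"ty":0.362,"tz":-0.1,"ax":0,"ay":0,"az":-1.145,"claw":-1},
    {"tx":0.205,"ty":0.362,"tz":-0.1,"ax":0,"ay":0,"az":-1.145,"claw":-1},
    {"tx":0.205,"ty":0.362,"tz":-0.1,"ax":0,"ay":0,"az":-1.145,"claw":-1},
    {"tx":0.205,"ty":0.362,"tz":-0.1,"ax":0,"ay":0,"az":-1.145,"claw":-1},
    {"tx":0.205,"ty":0.362,"tz":-0.1,"ax":0,"ay":0,"az":-1.145,"claw":-1},
    {"tx":0.205,"ty":0.362,"tz":-0.1,"ax":0,"ay":0,"az":-1.145,"claw":-1},
    {"tx":0.205,"ty":0.362,"tz":-0.1,"ax":0,"ay":0,"az":-1.145,"claw":-1},
    {"tx":0.205,"ty":0.362,"tz":-0.1,"ax":0,"ay":0,"az":-1.145,"claw":-1},
    {"tx":0.205,"ty":0.362,"tz":-0.1,"ax":0,"ay":0,"az":-1.145,"claw":-1},
  ],
)

```text
clock: 1.88
ee_pos: [0.4035, -0.2316, 0.2042]
ee_rot: [0.0, 0.917, -0.4, 0.0]
contact_force: [0.5, 0.3, 1.4]
width: 0.0852
grip_force: 0.0
```

```bash
python3 - <<'E'
from h import *
a=cams.snapshot('top');b=cams.snapshot('side')
c=lambda f,x0,y0,x1,y1,k:cv2.resize(f[y0:y1,x0:x1,::-1],None,fx=k,fy=k,interpolation=cv2.INTER_CUBIC)
im=np.zeros((400,800,3),np.uint8);im[:,:400]=c(a['frame'],220,150,320,250,4);im[:,400:]=c(b['frame'],210,150,310,250,4)
cv2.imwrite('pics/e.png',im)
s=ctrl.state();print(s['joint_positions'].round(3),s['ee_pos'],q(s['ee_rot']).as_matrix().round(3))
E
```

```text
[-0.663  0.414  2.049 -0.     0.677  1.731] [ 0.40355404 -0.23128374  0.20408174] [[ 0.68  -0.733  0.   ]
 [-0.733 -0.68  -0.   ]
 [ 0.     0.    -1.   ]]
```

View pics/e.png

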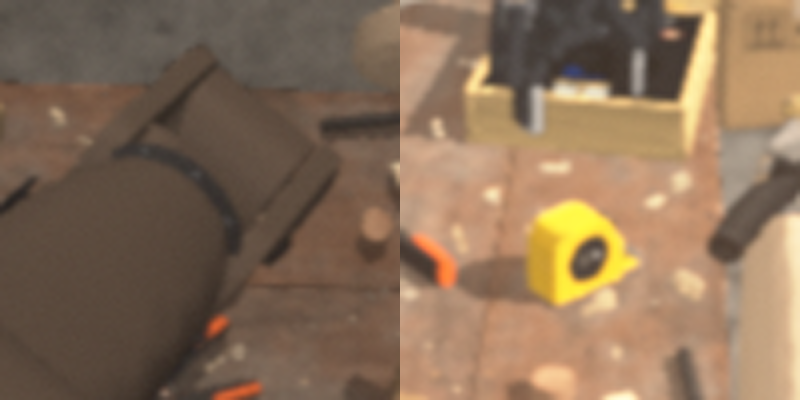

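The gripper now hovers over the tape; its tips are at (535,125) and (640,90) in the right half and the tape is undisturbed.

>>> play_rows(
  increments=[
    {"tx":0,"ty":0,"tz":-0.05,"ax":0,"ay":0,"az":0,"claw":-1},
    {"tx":0,"ty":0,"tz":-0.1,"ax":0,"ay":0,"az":0,"claw":-1},
    {"tx":0,"ty":0,"tz":-0.129,"ax":0,"ay":0,"az":0,"claw":-1},
    {"tx":0,"ty":0,"tz":-0.129,"ax":0,"ay":0,"az":0,"claw":-1},
    {"tx":0,"ty":0,"tz":-0.129,"ax":0,"ay":0,"az":0,"claw":-1},
  ],
)

```text
clock: 2.6
ee_pos: [0.4041, -0.2309, 0.0758]
ee_rot: [0.0, 0.917, -0.399, 0.0]
contact_force: [0.2, 0.8, 0.2]
width: 0.0853
grip_force: 0.0
```

```bash
python3 - <<'E'
from h import *
b=cams.snapshot('side')
save(b,'f.png',(220,150,300,240),6)
s=ctrl.state();print(s['joint_positions'].round(3),s['ee_pos'],s['contact_force'])
E
```

```text
[-0.661  0.662  2.131 -0.     0.347  1.731] [ 0.40419404 -0.23092512  0.07612052] [ 0.06721779 -0.09163104 -0.4678536 ]
```

View pics/f.png

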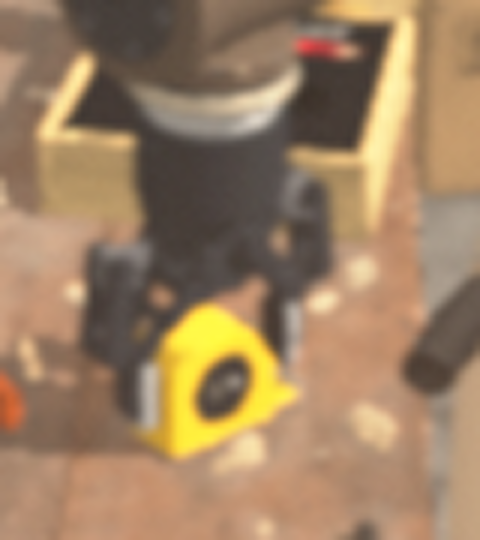

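The fingers straddle the tape at both ends: pads at (145,395) and (290,330), clear of the hook at (290,398). Closing.

>>> play_rows(
  increments=[
    {"tx":0,"ty":0,"tz":0,"ax":0,"ay":0,"az":0,"claw":1},
    {"tx":0,"ty":0,"tz":0,"ax":0,"ay":0,"az":0,"claw":1},
    {"tx":0,"ty":0,"tz":0,"ax":0,"ay":0,"az":0,"claw":1},
    {"tx":0,"ty":0,"tz":0,"ax":0,"ay":0,"az":0,"claw":1},
  ],
)

```text
clock: 3.15
ee_pos: [0.4042, -0.2308, 0.0764]
ee_rot: [0.0, 0.917, -0.399, 0.001]
contact_force: [-2.7, -0.2, 13.5]
width: 0.0666
grip_force: 64.0
```

>>> play_rows(
  increments=[
    {"tx":0,"ty":0,"tz":0.03,"ax":0,"ay":0,"az":0,"claw":1},
    {"tx":0,"ty":0,"tz":0.07,"ax":0,"ay":0,"az":0,"claw":1},
    {"tx":0.01,"ty":0.01,"tz":0.08,"ax":0,"ay":0,"az":0.18,"claw":1},
    {"tx":0.02,"ty":0.02,"tz":0.08,"ax":0,"ay":0,"az":0.36,"claw":1},
    {"tx":0.036,"ty":0.031,"tz":0.08,"ax":0,"ay":0,"az":0.53,"claw":1},
    {"tx":0.036,"ty":0.031,"tz":0.08,"ax":0,"ay":0,"az":0.693,"claw":1},
    {"tx":0.036,"ty":0.031,"tz":0.08,"ax":0,"ay":0,"az":0.693,"claw":1},
    {"tx":0.036,"ty":0.031,"tz":0.08,"ax":0,"ay":0,"az":0.693,"claw":1},
  ],
)

```text
clock: 4.15
ee_pos: [0.4397, -0.1996, 0.1552]
ee_rot: [0.0, 0.998, -0.066, 0.0]
contact_force: [-0.4, 0.2, -3.4]
width: 0.0661
grip_force: 71.2
```

>>> play_rows(
  increments=[
    {"tx":0.02,"ty":-0.002,"tz":0,"ax":0.023,"ay":0.175,"az":0,"claw":1},
    {"tx":0.039,"ty":-0.005,"tz":-0.01,"ax":0.045,"ay":0.35,"az":0,"claw":1},
    {"tx":0.039,"ty":-0.005,"tz":-0.02,"ax":0.068,"ay":0.52,"az":0,"claw":1},
    {"tx":0.039,"ty":-0.005,"tz":-0.03,"ax":0.09,"ay":0.7,"az":0,"claw":1},
    {"tx":0.039,"ty":-0.005,"tz":-0.04,"ax":0.113,"ay":0.87,"az":0,"claw":1},
    {"tx":0.039,"ty":-0.005,"tz":-0.05,"ax":0.135,"ay":1.04,"az":0,"claw":1},
    {"tx":0.039,"ty":-0.005,"tz":-0.05,"ax":0.135,"ay":1.04,"az":0,"claw":1},
    {"tx":0.039,"ty":-0.005,"tz":-0.05,"ax":0.135,"ay":1.04,"az":0,"claw":1},
  ],
)

```text
clock: 5.15
ee_pos: [0.4789, -0.2047, 0.1053]
ee_rot: [-0.032, 0.865, -0.056, -0.498]
contact_force: [0.1, 0.2, -2.3]
width: 0.0664
grip_force: 71.4
```

```bash
python3 - <<'E'
from h import *
b=cams.snapshot('side')
save(b,'g.png',(220,110,320,230),5)
s=ctrl.state();print(s['joint_positions'].round(3),s['ee_pos'],s['contact_force'],q(s['ee_rot']).as_matrix().round(3))
E
```

```text
[-0.438  0.913  1.601 -0.267  1.648  1.391] [ 0.4788705  -0.20469632  0.10573865] [ 0.80815836 -0.38838009 -2.90598752] [[ 0.498 -0.129 -0.857]
 [-0.065 -0.992  0.111]
 [-0.865  0.    -0.502]]
```

View pics/g.png

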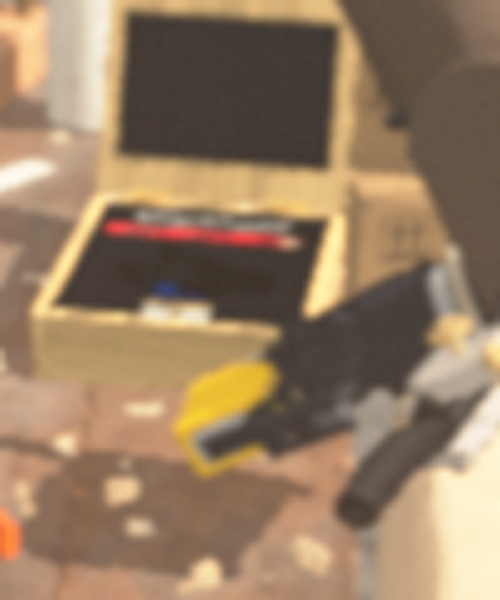

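Tape leans 60° in the fingers at (230,405), plain face up, with the bench clear below it. Lowering.

>>> play_rows(
  increments=[
    {"tx":0,"ty":0,"tz":-0.03,"ax":0,"ay":0,"az":0,"claw":1},
    {"tx":0,"ty":0,"tz":-0.048,"ax":0,"ay":0,"az":0,"claw":1},
    {"tx":0,"ty":0,"tz":-0.05,"ax":0,"ay":0,"az":0,"claw":1},
  ],
)

```text
clock: 5.58
ee_pos: [0.4786, -0.2045, 0.0546]
ee_rot: [-0.033, 0.864, -0.056, -0.5]
contact_force: [0.9, 0.8, -2.0]
width: 0.0664
grip_force: 71.4
```

>>> play_rows(
  increments=[
    {"tx":0,"ty":0,"tz":-0.002,"ax":0,"ay":0,"az":0,"claw":1},
    {"tx":0,"ty":0,"tz":-0.002,"ax":0,"ay":0,"az":0,"claw":-1},
    {"tx":0,"ty":0,"tz":-0.002,"ax":0,"ay":0,"az":0,"claw":-1},
    {"tx":0,"ty":0,"tz":-0.002,"ax":0,"ay":0,"az":0,"claw":-1},
    {"tx":0,"ty":0,"tz":-0.002,"ax":0,"ay":0,"az":0,"claw":-1},
    {"tx":0.04,"ty":-0.005,"tz":0.022,"ax":0,"ay":0,"az":0,"claw":-1},
    {"tx":0.08,"ty":-0.01,"tz":0.045,"ax":0,"ay":0,"az":0,"claw":-1},
    {"tx":0.09,"ty":-0.012,"tz":0.1,"ax":0,"ay":0,"az":0,"claw":-1},
    {"tx":0.09,"ty":-0.012,"tz":0.15,"ax":0,"ay":0,"az":0,"claw":-1},
    {"tx":0.09,"ty":-0.012,"tz":0.15,"ax":0,"ay":0,"az":0,"claw":-1},
  ],
)

```text
clock: 6.82
ee_pos: [0.5695, -0.2167, 0.2085]
ee_rot: [-0.032, 0.865, -0.056, -0.497]
contact_force: [-0.5, 0.1, -0.9]
width: 0.0853
grip_force: 0.0
```

```bash
cat > m3.py <<'E'
from h import *
a=cams.snapshot('top');b=cams.snapshot('side')
k=8;up=lambda c:(c.reshape(-1,2)+.5)/k-.5
for n,s in(('top',a),('side',b)):
    h=cv2.cvtColor(cv2.resize(s['frame'],None,fx=k,fy=k,interpolation=cv2.INTER_CUBIC),cv2.COLOR_RGB2HSV)
    m=cv2.inRange(h,(18,150,70),(35,255,255));lo,hi=((160,225),(215,300)) if n=='top' else((170,240),(230,300))
    m[:lo[0]*k]=0;m[lo[1]*k:]=0;m[:,:hi[0]*k]=0;m[:,hi[1]*k:]=0
    cs=cv2.findContours(m,0,1)[0]
    if not cs: print(n,'none');continue
    U=up(max(cs,key=cv2.contourArea));P=plane(s,U,.030)[:,:2]*1000
    r=cv2.minAreaRect(P.astype(np.float32));print(n,r,cv2.boxPoints(r).round(1).tolist())
    print(cv2.approxPolyDP(cv2.convexHull(P.astype(np.float32)),2,True).reshape(-1,2).round(0).tolist())
c=lambda f,x0,y0,x1,y1,k:cv2.resize(f[y0:y1,x0:x1,::-1],None,fx=k,fy=k,interpolation=cv2.INTER_CUBIC)
im=np.zeros((400,800,3),np.uint8);im[:,:400]=c(a['frame'],210,140,310,240,4);im[:,400:]=c(b['frame'],210,150,310,250,4)
cv2.imwrite('pics/h.png',im)
print(ctrl.state()['joint_positions'].round(3),ctrl.state()['ee_pos'])
E
python3 m3.py
```

```text
top ((455.58978271484375, -199.76864624023438), (71.51837158203125, 66.32715606689453), 80.25032806396484) [[416.79998779296875, -229.39999389648438], [482.20001220703125, -240.60000610351562], [494.29998779296875, -170.10000610351562], [429.0, -158.89999389648438]]
[[486.0, -187.0], [462.0, -166.0], [449.0, -162.0], [431.0, -163.0], [423.0, -192.0], [422.0, -227.0], [427.0, -231.0], [458.0, -236.0], [480.0, -232.0], [485.0, -224.0], [488.0, -195.0]]
side ((453.4266052246094, -218.59353637695312), (117.42536926269531, 67.67431640625), 83.61065673828125) [[413.29998779296875, -273.20001220703125], [480.5, -280.70001220703125], [493.6000061035156, -164.0], [426.29998779296875, -156.5]]
[[434.0, -158.0], [428.0, -165.0], [420.0, -214.0], [422.0, -268.0], [429.0, -274.0], [467.0, -279.0], [483.0, -252.0], [487.0, -185.0], [484.0, -179.0], [469.0, -168.0], [451.0, -160.0]]
[-0.402  0.879  1.315 -0.256  1.967  1.33 ] [ 0.56871071 -0.2164455   0.20494112]
```

>>> play_rows(
  increments=[
    {"tx":-0.02,"ty":0.002,"tz":0,"ax":-0.023,"ay":-0.175,"az":0,"claw":-1},
    {"tx":-0.04,"ty":0.005,"tz":0,"ax":-0.045,"ay":-0.35,"az":0,"claw":-1},
    {"tx":-0.06,"ty":0.008,"tz":0,"ax":-0.068,"ay":-0.52,"az":0,"claw":-1},
    {"tx":-0.08,"ty":0.01,"tz":0,"ax":-0.09,"ay":-0.7,"az":0,"claw":-1},
    {"tx":-0.1105,"ty":0.012,"tz":-0.02,"ax":-0.113,"ay":-0.87,"az":0,"claw":-1},
    {"tx":-0.1105,"ty":0.012,"tz":-0.03,"ax":-0.135,"ay":-1.04,"az":0,"claw":-1},
    {"tx":-0.1105,"ty":0.012,"tz":-0.03,"ax":-0.135,"ay":-1.04,"az":0,"claw":-1},
  ],
)

```text
clock: 7.8
ee_pos: [0.4569, -0.2042, 0.174]
ee_rot: [-0.001, 0.998, -0.065, -0.002]
contact_force: [-0.5, 0.1, -0.3]
width: 0.0853
grip_force: 0.0
```

>>> play_rows(
  increments=[
    {"tx":0,"ty":0,"tz":0,"ax":0,"ay":0,"az":0.18,"claw":-1},
    {"tx":0,"ty":0,"tz":0,"ax":0,"ay":0,"az":0.36,"claw":-1},
    {"tx":0,"ty":0,"tz":0,"ax":0,"ay":0,"az":0.54,"claw":-1},
    {"tx":0,"ty":0,"tz":0,"ax":0,"ay":0,"az":0.72,"claw":-1},
    {"tx":0,"ty":0,"tz":0,"ax":0,"ay":0,"az":0.9,"claw":-1},
    {"tx":0,"ty":0,"tz":-0.01,"ax":0,"ay":0,"az":1.08,"claw":-1},
    {"tx":0,"ty":0,"tz":-0.02,"ax":0,"ay":0,"az":1.26,"claw":-1},
    {"tx":0,"ty":0,"tz":-0.024,"ax":0,"ay":0,"az":1.44,"claw":-1},
    {"tx":0,"ty":0,"tz":-0.024,"ax":0,"ay":0,"az":1.571,"claw":-1},
    {"tx":0,"ty":0,"tz":-0.024,"ax":0,"ay":0,"az":1.571,"claw":-1},
  ],
)

```text
clock: 9.05
ee_pos: [0.4589, -0.2045, 0.1504]
ee_rot: [-0.002, 0.751, 0.66, -0.001]
contact_force: [-0.7, -0.4, -0.1]
width: 0.0855
grip_force: 0.0
```

```bash
python3 m3.py|grep -A1 -E "side|\[-0"; python3 -c "
from h import *
s=ctrl.state();print(s['joint_positions'].round(3),q(s['ee_rot']).as_matrix().round(3))"
```

```text
side ((452.55419921875, -217.27737426757812), (121.30033111572266, 67.90950775146484), 86.04512023925781) [[414.5, -275.3999938964844], [482.20001220703125, -280.1000061035156], [490.6000061035156, -159.10000610351562], [422.8999938964844, -154.39999389648438]]
[[435.0, -155.0], [427.0, -164.0], [419.0, -206.0], [422.0, -268.0], [429.0, -274.0], [468.0, -279.0], [484.0, -251.0], [487.0, -185.0], [484.0, -179.0], [471.0, -167.0], [451.0, -158.0]]
[-5.510e-01  5.460e-01  2.003e+00 -1.000e-03  5.950e-01 -4.190e-01] [[ 0.13   0.991 -0.002]
 [ 0.991 -0.13   0.001]
 [ 0.    -0.002 -1.   ]]
```

View pics/h.png

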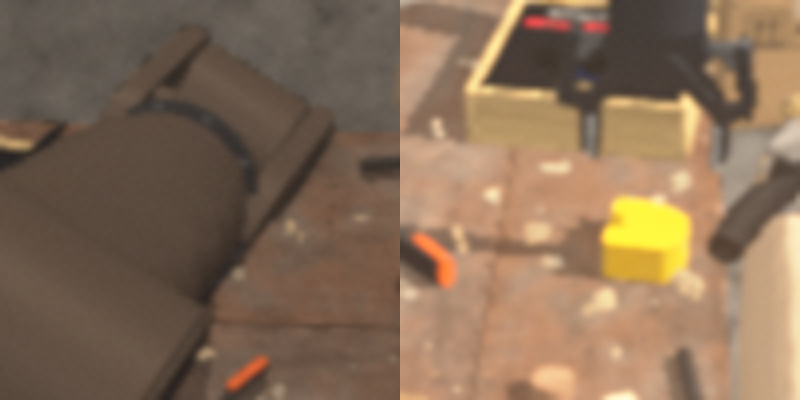

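The tape lies flat with its plain yellow face up at (645,240); the fingers hover above it, to either side.

>>> play_rows(
  increments=[
    {"tx":0,"ty":0,"tz":-0.04,"ax":0,"ay":0,"az":0,"claw":-1},
    {"tx":0,"ty":0,"tz":-0.07,"ax":0,"ay":0,"az":0,"claw":-1},
    {"tx":0,"ty":0,"tz":-0.07,"ax":0,"ay":0,"az":0,"claw":-1},
    {"tx":0,"ty":0,"tz":-0.07,"ax":0,"ay":0,"az":0,"claw":1},
    {"tx":0,"ty":0,"tz":-0.07,"ax":0,"ay":0,"az":0,"claw":1},
    {"tx":0,"ty":0,"tz":-0.07,"ax":0,"ay":0,"az":0,"claw":1},
    {"tx":0,"ty":0,"tz":-0.07,"ax":0,"ay":0,"az":0,"claw":1},
  ],
)

```text
clock: 10.02
ee_pos: [0.4586, -0.2046, 0.0823]
ee_rot: [0.001, 0.751, 0.66, 0.0]
contact_force: [-2.0, 1.1, 6.8]
width: 0.0602
grip_force: 66.4
```

```bash
cat > m4.py <<'E'
from h import *
a=cams.snapshot('top');f=np.load('s0.npz')['a']
c=np.array([.40421,.07841]);w=-.12887;e=np.array([np.cos(w),np.sin(w)]);n=np.array([-e[1],e[0]])
xs=np.arange(50,-60,-.25);ys=np.arange(50,-100,-.25)
def rect(z):
    Y,X=np.meshgrid(ys,xs);P=c+(X[...,None]*e+Y[...,None]*n)/1000
    uv=proj(a,np.concatenate([P,np.full(P.shape[:2]+(1,),z)],2)).reshape(X.shape+(2,)).astype(np.float32)
    return cv2.remap(f,uv,None,cv2.INTER_CUBIC)
im=np.clip(rect(.016).astype(float)*2.2,0,255).astype(np.uint8)
for x in range(-40,50,10): cv2.line(im,(0,int((50-x)*4)),(6 if x else 20,int((50-x)*4)),(255,255,0),1)
for y in range(-90,50,10): cv2.line(im,(int((50-y)*4),0),(int((50-y)*4),6 if y else 20),(255,255,0),1)
cv2.imwrite('pics/i.png',cv2.resize(im[:,:,::-1],None,fx=1.3,fy=1.3))
r=rect(.016).astype(int);bl=r[...,2]-r[...,0]
for x in (25,20,10,0,-10,-20,-25,-30): print(x,[(int(y),int(bl[int((50-x)*4),int((50-y)*4)])) for y in range(36,-72,-4)])
E
python3 m4.py
```

```text
25 [(36, -6), (32, -6), (28, -6), (24, -7), (20, -6), (16, -7), (12, -7), (8, -7), (4, -4), (0, 13), (-4, 35), (-8, 45), (-12, 46), (-16, 45), (-20, 46), (-24, 48), (-28, 46), (-32, 48), (-36, 45), (-40, 46), (-44, 45), (-48, 35), (-52, 16), (-56, -3), (-60, -18), (-64, -41), (-68, -41)]
20 [(36, -3), (32, -6), (28, -6), (24, -6), (20, -5), (16, -5), (12, -6), (8, -5), (4, 9), (0, 30), (-4, 46), (-8, 51), (-12, 53), (-16, 56), (-20, 60), (-24, 62), (-28, 59), (-32, 60), (-36, 58), (-40, 52), (-44, 47), (-48, 44), (-52, 29), (-56, 3), (-60, -23), (-64, -48), (-68, -43)]
10 [(36, -6), (32, -7), (28, -7), (24, -7), (20, -7), (16, -5), (12, 8), (8, 32), (4, 45), (0, 47), (-4, 59), (-8, 73), (-12, 79), (-16, 78), (-20, 78), (-24, 78), (-28, 77), (-32, 79), (-36, 78), (-40, 76), (-44, 63), (-48, 47), (-52, 32), (-56, 7), (-60, -17), (-64, -43), (-68, -44)]
0 [(36, -7), (32, -6), (28, -6), (24, -6), (20, -6), (16, 1), (12, 24), (8, 42), (4, 46), (0, 51), (-4, 63), (-8, 76), (-12, 79), (-16, 78), (-20, 78), (-24, 78), (-28, 78), (-32, 78), (-36, 78), (-40, 76), (-44, 68), (-48, 44), (-52, 21
[... 502 characters left out ...]
8), (-28, 78), (-32, 77), (-36, 79), (-40, 79), (-44, 78), (-48, 67), (-52, 35), (-56, -3), (-60, -20), (-64, -39), (-68, -34)]
-25 [(36, 19), (32, 42), (28, 42), (24, 32), (20, 7), (16, 2), (12, 29), (8, 49), (4, 69), (0, 79), (-4, 78), (-8, 77), (-12, 79), (-16, 79), (-20, 79), (-24, 78), (-28, 78), (-32, 81), (-36, 80), (-40, 80), (-44, 80), (-48, 73), (-52, 45), (-56, 8), (-60, -10), (-64, -15), (-68, -16)]
-30 [(36, 13), (32, 29), (28, 33), (24, 34), (20, 26), (16, 23), (12, 32), (8, 42), (4, 60), (0, 64), (-4, 64), (-8, 68), (-12, 72), (-16, 74), (-20, 68), (-24, 69), (-28, 69), (-32, 71), (-36, 75), (-40, 72), (-44, 67), (-48, 58), (-52, 39), (-56, 9), (-60, -7), (-64, -6), (-68, -8)]
```

View pics/i.png

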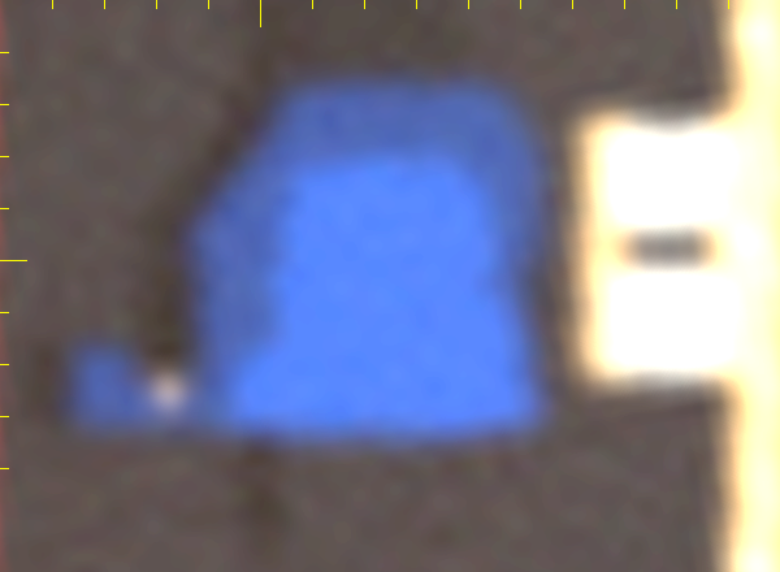

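>>> play_rows(
  increments=[
    {"tx":0,"ty":0,"tz":0.05,"ax":0,"ay":0,"az":0,"claw":1},
    {"tx":0,"ty":0,"tz":0.1,"ax":0,"ay":0,"az":0,"claw":1},
    {"tx":0,"ty":0,"tz":0.1,"ax":0,"ay":0,"az":0,"claw":1},
  ],
)

```text
clock: 10.45
ee_pos: [0.4592, -0.2049, 0.1847]
ee_rot: [0.003, 0.751, 0.66, 0.001]
contact_force: [0.8, 1.0, -3.6]
width: 0.0606
grip_force: 68.3
```

The rectified view shows the whole blue floor: left edge y≈+12 mm, right edge occluded near -52, top x≈+35 and base x≈-33. That puts the cutout centre near case (0.5, -23) mm. Carrying the tape over it.

>>> play_rows(
  increments=[
    {"tx":-0.01,"ty":0.05,"tz":0,"ax":0,"ay":0,"az":0,"claw":1},
    {"tx":-0.02,"ty":0.1,"tz":0,"ax":0,"ay":0,"az":0,"claw":1},
    {"tx":-0.03,"ty":0.15,"tz":0,"ax":0,"ay":0,"az":0,"claw":1},
    {"tx":-0.045,"ty":0.2,"tz":0,"ax":0,"ay":0,"az":0,"claw":1},
    {"tx":-0.0565,"ty":0.257,"tz":0,"ax":0,"ay":0,"az":0,"claw":1},
    {"tx":-0.0565,"ty":0.257,"tz":0,"ax":0,"ay":0,"az":0,"claw":1},
    {"tx":-0.0565,"ty":0.257,"tz":-0.02,"ax":0,"ay":0,"az":0,"claw":1},
    {"tx":-0.0565,"ty":0.257,"tz":-0.02,"ax":0,"ay":0,"az":0,"claw":1},
  ],
)

```text
clock: 11.45
ee_pos: [0.4015, 0.0521, 0.16]
ee_rot: [-0.001, 0.751, 0.66, -0.001]
contact_force: [0.2, 0.1, -3.1]
width: 0.0604
grip_force: 68.0
```

```bash
python3 - <<'E'
from h import *
b=cams.snapshot('side');a=cams.snapshot('top')
s=ctrl.state();print(s['joint_positions'].round(3),s['ee_pos'],s['contact_force'])
k=8;up=lambda c:(c.reshape(-1,2)+.5)/k-.5
w=-.12887;e=np.array([np.cos(w),np.sin(w)]);n=np.array([-e[1],e[0]])
for nm,S in (('side',b),('top',a)):
    h=cv2.cvtColor(cv2.resize(S['frame'],None,fx=k,fy=k,interpolation=cv2.INTER_CUBIC),cv2.COLOR_RGB2HSV)
    m=cv2.inRange(h,(22,170,90),(33,255,255));x0,x1,y0,y1=(225,300,120,200) if nm=='side' else (160,230,170,230)
    M=np.zeros_like(m);M[y0*k:y1*k,x0*k:x1*k]=m[y0*k:y1*k,x0*k:x1*k]
    cs=cv2.findContours(M,0,1)[0]
    if not cs: print(nm,'none');continue
    U=up(max(cs,key=cv2.contourArea));print(nm,cv2.boundingRect(U.astype(np.float32)),cv2.approxPolyDP(cv2.convexHull(U.astype(np.float32)),.6,True).reshape(-1,2).round(1).tolist())
# predicted box for current tape, mid below TCP
M=s['ee_pos'][:2]+.0033*n;zb=s['ee_pos'][2]-.0823
print('pred side',[(i,j,kk,*proj(b,np.r_[M+i*.031*e+j*.034*n,zb+kk]).round(1)[0]) for i in(-1,1) for j in (-1,1) for kk in (0,.034)])
save(b,'j.png',(210,90,320,200),5)
E
```

```text
[-0.035  0.438  2.225 -0.     0.48   0.094] [0.40195078 0.05197822 0.16091736] [ 0.1949557  -0.49958502 -2.26510519]
side (248, 145, 18, 16) [[250.60000610351562, 146.1999969482422], [258.70001220703125, 145.8000030517578], [264.3999938964844, 147.60000610351562], [265.8999938964844, 156.1999969482422], [265.29998779296875, 159.6999969482422], [263.20001220703125, 160.8000030517578], [260.20001220703125, 160.60000610351562], [248.60000610351562, 152.89999389648438]]
top none
pred side [(-1, -1, 0, np.float64(247.9), np.float64(160.9)), (-1, -1, 0.034, np.float64(247.8), np.float64(152.1)), (-1, 1, 0, np.float64(251.4), np.float64(153.3)), (-1, 1, 0.034, np.float64(251.4), np.float64(144.7)), (1, -1, 0, np.float64(265.2), np.float64(162.3)), (1, -1, 0.034, np.float64(265.3), np.float64(153.4)), (1, 1, 0, np.float64(268.0), np.float64(154.5)), (1, 1, 0.034, np.float64(268.2), np.float64(145.9))]
```

>>> play_rows(
  increments=[
    {"tx":0,"ty":0,"tz":-0.02,"ax":0,"ay":0,"az":0,"claw":1},
    {"tx":0,"ty":0,"tz":-0.03,"ax":0,"ay":0,"az":0,"claw":1},
    {"tx":0,"ty":0,"tz":-0.036,"ax":0,"ay":0,"az":0,"claw":1},
    {"tx":0,"ty":0,"tz":-0.036,"ax":0,"ay":0,"az":0,"claw":1},
  ],
)

```text
clock: 12.05
ee_pos: [0.4019, 0.0524, 0.1249]
ee_rot: [-0.0, 0.751, 0.66, -0.0]
contact_force: [0.9, 0.4, -2.5]
width: 0.0605
grip_force: 68.0
```

>>> play_rows(
  increments=[
    {"tx":0,"ty":0,"tz":-0.006,"ax":0,"ay":0,"az":0,"claw":1},
    {"tx":0,"ty":0,"tz":-0.011,"ax":0,"ay":0,"az":0,"claw":1},
    {"tx":0,"ty":0,"tz":-0.014,"ax":0,"ay":0,"az":0,"claw":1},
  ],
)

```text
clock: 12.42
ee_pos: [0.402, 0.0525, 0.1109]
ee_rot: [0.0, 0.751, 0.66, 0.0]
contact_force: [2.1, -1.0, 0.6]
width: 0.0607
grip_force: 68.6
```

>>> play_rows(
  increments=[
    {"tx":0,"ty":0,"tz":-0.004,"ax":0,"ay":0,"az":0,"claw":1},
    {"tx":0,"ty":0,"tz":-0.008,"ax":0,"ay":0,"az":0,"claw":1},
    {"tx":0,"ty":0,"tz":-0.011,"ax":0,"ay":0,"az":0,"claw":1},
    {"tx":0,"ty":0,"tz":-0.011,"ax":0,"ay":0,"az":0,"claw":1},
  ],
)

```text
clock: 12.92
ee_pos: [0.4019, 0.0525, 0.0996]
ee_rot: [-0.0, 0.751, 0.66, -0.0]
contact_force: [1.0, -0.4, -8.5]
width: 0.0606
grip_force: 67.4
```

>>> play_rows(
  increments=[
    {"tx":0,"ty":0,"tz":-0.003,"ax":0,"ay":0,"az":0,"claw":1},
    {"tx":0,"ty":0,"tz":-0.005,"ax":0,"ay":0,"az":0,"claw":1},
    {"tx":0,"ty":0,"tz":-0.005,"ax":0,"ay":0,"az":0,"claw":1},
  ],
)

```text
clock: 13.3
ee_pos: [0.4017, 0.0525, 0.0978]
ee_rot: [0.001, 0.751, 0.661, 0.001]
contact_force: [-9.3, -1.8, 74.0]
width: 0.0605
grip_force: 78.6
```

>>> play_rows(
  increments=[
    {"tx":0,"ty":0,"tz":0.004,"ax":0,"ay":0,"az":0,"claw":1},
    {"tx":0,"ty":0,"tz":0.004,"ax":0,"ay":0,"az":0,"claw":-0.75},
    {"tx":0,"ty":0,"tz":0.004,"ax":0,"ay":0,"az":0,"claw":-0.75},
    {"tx":0,"ty":0,"tz":0.004,"ax":0,"ay":0,"az":0,"claw":-0.75},
    {"tx":0,"ty":0,"tz":0.03,"ax":0,"ay":0,"az":0,"claw":-0.75},
    {"tx":0,"ty":0,"tz":0.08,"ax":0,"ay":0,"az":0,"claw":0.5},
    {"tx":0,"ty":0,"tz":0.09,"ax":0,"ay":0,"az":0,"claw":1},
    {"tx":0,"ty":0,"tz":0.09,"ax":0,"ay":0,"az":0,"claw":1},
  ],
)

```text
clock: 14.3
ee_pos: [0.4019, 0.0525, 0.185]
ee_rot: [0.0, 0.751, 0.66, 0.0]
contact_force: [-0.2, -0.4, -0.1]
width: 0.0201
grip_force: 0.0
```

```bash
cat > m5.py <<'E'
from h import *
b=cams.snapshot('side')
s=ctrl.state();print(s['joint_positions'].round(3),s['ee_pos'],s['contact_force'],s['width'])
k=8;up=lambda c:(c.reshape(-1,2)+.5)/k-.5
h=cv2.cvtColor(cv2.resize(b['frame'],None,fx=k,fy=k,interpolation=cv2.INTER_CUBIC),cv2.COLOR_RGB2HSV)
m=cv2.inRange(h,(22,170,90),(33,255,255));x0,x1,y0,y1=(225,300,120,200)
M=np.zeros_like(m);M[y0*k:y1*k,x0*k:x1*k]=m[y0*k:y1*k,x0*k:x1*k]
cs=cv2.findContours(M,0,1)[0]
U=up(max(cs,key=cv2.contourArea))
w=-.12887;R2=np.array([[np.cos(w),-np.sin(w)],[np.sin(w),np.cos(w)]])
P=(plane(b,U,.05)[:,:2]-[.40421,.07841])@R2*1000
print(cv2.approxPolyDP(cv2.convexHull(P.astype(np.float32)),2,True).reshape(-1,2).round(1).tolist())
E
python3 m5.py
```

```text
[-0.033  0.388  2.204 -0.     0.55   0.095] [0.40169574 0.05247496 0.18438564] [-0.05141881 -0.51520053 -0.19334485] 0.012637569222287787
[[-27.700000762939453, 20.700000762939453], [-32.20000076293945, 4.099999904632568], [-32.70000076293945, -32.20000076293945], [-28.799999237060547, -52.70000076293945], [-22.600000381469727, -56.70000076293945], [22.299999237060547, -54.70000076293945], [29.0, -48.29999923706055], [31.899999618530273, -38.400001525878906], [30.5, -14.100000381469727], [23.600000381469727, 1.0], [15.699999809265137, 9.5], [2.200000047683716, 17.100000381469727]]
```

>>> play_rows(
  increments=[
    {"tx":0,"ty":0.003,"tz":-0.03,"ax":0,"ay":0,"az":0,"claw":1},
    {"tx":0,"ty":0.003,"tz":-0.057,"ax":0,"ay":0,"az":0,"claw":1},
    {"tx":0,"ty":0.003,"tz":-0.061,"ax":0,"ay":0,"az":0,"claw":1},
    {"tx":0,"ty":0.003,"tz":-0.063,"ax":0,"ay":0,"az":0,"claw":1},
    {"tx":0,"ty":0.003,"tz":-0.063,"ax":0,"ay":0,"az":0,"claw":1},
  ],
)

```text
clock: 14.98
ee_pos: [0.4008, 0.0554, 0.1225]
ee_rot: [-0.001, 0.751, 0.66, -0.001]
contact_force: [-8.3, -0.8, 37.1]
width: 0.0004
grip_force: 18.4
```

>>> play_rows(
  increments=[
    {"tx":0,"ty":0,"tz":0.06,"ax":0,"ay":0,"az":0,"claw":1},
    {"tx":0.02,"ty":0,"tz":0.12,"ax":0,"ay":0,"az":0,"claw":1},
    {"tx":0.045,"ty":-0.003,"tz":0.18,"ax":0,"ay":0,"az":0,"claw":1},
    {"tx":0.06,"ty":-0.003,"tz":0.25,"ax":0,"ay":0,"az":0,"claw":1},
    {"tx":0.06,"ty":-0.003,"tz":0.25,"ax":0,"ay":0,"az":0,"claw":1},
  ],
)

```text
clock: 15.6
ee_pos: [0.4629, 0.0524, 0.3745]
ee_rot: [0.001, 0.751, 0.66, 0.002]
contact_force: [-0.0, 0.3, -1.0]
width: -0.0001
grip_force: 0.0
```

```bash
python3 m5.py; python3 - <<'E'
from h import *
a=cams.snapshot('top');w=-.12887;c=np.array([.40421,.07841,0])
e=np.array([np.cos(w),np.sin(w),0]);n=np.array([-e[1],e[0],0])
u=lambda p:np.array([(100+x/4-.375,145+y/4-.375) for x,y in p])
E,D=ray(a,u([(78,22),(22,270),(38,142)]))
for x,d in zip((.098,-.098,0),D):
    t=((c+x*e-E)@e)/(d@e); P=E+t*d-c; y,z=P@n,P[2]
    print('corner',x,y.round(4),z.round(4),'r',np.hypot(y-.107,z-.052).round(4),'theta',np.arctan2(z-.052,-(y-.107)).round(3))
# theta from edge line through rays: edge outer at d=.214 with 9 mm offset
for th in (1.7,1.75,1.8,1.85,1.9,1.95):
    uu=np.array([-np.cos(th),np.sin(th)]);N=np.array([np.sin(th),np.cos(th)])
    q1=np.array([.107,.052])+.214*uu+.009*N
    P=[c+x*e+q1[0]*n+[0,0,q1[1]] for x in(.098,-.098)]
    print(th,q1.round(4),((proj(a,P)-[100,145]+.375)*4).round(0).tolist())
E
```

```text
[-0.029  0.186  1.833 -0.     1.12   0.099] [0.46267179 0.05241448 0.37379248] [-0.72568746 -0.8561157   0.45468198] -6.316380896432246e-05
[[-28.399999618530273, 11.5], [-32.400001525878906, -36.400001525878906], [-28.799999237060547, -54.79999923706055], [-21.100000381469727, -59.599998474121094], [19.0, -59.5], [28.399999618530273, -50.5], [31.799999237060547, -40.5], [30.200000762939453, -18.5], [25.399999618530273, -5.300000190734863], [8.899999618530273, 8.199999809265137], [-5.599999904632568, 13.399999618530273]]
corner 0.098 0.1853 0.2554 r 0.2179 theta 1.938
corner -0.098 -0.14 1.0608 r 1.0386 theta 1.331
corner 0 0.1876 0.2784 r 0.2403 theta 1.913
1.7 [0.1435 0.2631] [[127.0, 28.0], [77.0, 282.0]]
1.75 [0.154 0.261] [[115.0, 26.0], [64.0, 280.0]]
1.8 [0.1644 0.2584] [[103.0, 25.0], [52.0, 278.0]]
1.85 [0.1746 0.2552] [[91.0, 24.0], [41.0, 276.0]]
1.9 [0.1847 0.2516] [[81.0, 23.0], [30.0, 275.0]]
1.95 [0.1946 0.2475] [[70.0, 23.0], [19.0, 273.0]]
```

```bash
python3 - <<'E'
import numpy as np
e=np.array([.9917,-.1285]);n=np.array([.1285,.9917]);b=np.array([.40421,.07841])+.045*e
print('behind',b+.215*n)
p0=np.r_[b+.215*n,.288]
for i,th in enumerate(np.r_[np.linspace(1.92,.1,22),.04,0,-.01]):
    y=.107-.185*np.cos(th)+.009*np.sin(th)+.011;z=.052+.185*np.sin(th)+.009*np.cos(th)+.0726
    print(i,round(th,2),(np.r_[b+y*n,z]-p0).round(3).tolist())
E
```

```text
behind [0.476464 0.285843]
0 1.92 [-0.003, -0.025, 0.007]
1 1.83 [-0.005, -0.04, 0.013]
2 1.75 [-0.007, -0.055, 0.017]
3 1.66 [-0.009, -0.071, 0.02]
4 1.57 [-0.011, -0.087, 0.022]
5 1.49 [-0.013, -0.103, 0.022]
6 1.4 [-0.015, -0.119, 0.02]
7 1.31 [-0.017, -0.134, 0.018]
8 1.23 [-0.019, -0.15, 0.014]
9 1.14 [-0.021, -0.165, 0.008]
10 1.05 [-0.023, -0.179, 0.002]
11 0.97 [-0.025, -0.193, -0.006]
12 0.88 [-0.027, -0.206, -0.015]
13 0.79 [-0.028, -0.219, -0.025]
14 0.71 [-0.03, -0.23, -0.036]
15 0.62 [-0.031, -0.24, -0.049]
16 0.53 [-0.032, -0.25, -0.062]
17 0.45 [-0.033, -0.258, -0.075]
18 0.36 [-0.034, -0.265, -0.09]
19 0.27 [-0.035, -0.27, -0.105]
20 0.19 [-0.036, -0.275, -0.12]
21 0.1 [-0.036, -0.278, -0.136]
22 0.04 [-0.036, -0.279, -0.147]
23 0.0 [-0.036, -0.28, -0.154]
24 -0.01 [-0.036, -0.28, -0.156]
```

>>> play_rows(
  increments=[
    {"tx":0.005,"ty":0.05,"tz":0,"ax":0,"ay":0,"az":0,"claw":1},
    {"tx":0.01,"ty":0.1,"tz":0,"ax":0,"ay":0,"az":0,"claw":1},
    {"tx":0.014,"ty":0.15,"tz":0,"ax":0,"ay":0,"az":0,"claw":1},
    {"tx":0.014,"ty":0.2,"tz":0,"ax":0,"ay":0,"az":0,"claw":1},
    {"tx":0.014,"ty":0.245,"tz":0,"ax":0,"ay":0,"az":0,"claw":1},
    {"tx":0.014,"ty":0.245,"tz":0,"ax":0,"ay":0,"az":0,"claw":1},
    {"tx":0.014,"ty":0.234,"tz":-0.05,"ax":0,"ay":0,"az":0,"claw":1},
    {"tx":0.014,"ty":0.234,"tz":-0.086,"ax":0,"ay":0,"az":0,"claw":1},
    {"tx":0.014,"ty":0.234,"tz":-0.086,"ax":0,"ay":0,"az":0,"claw":1},
  ],
)

```text
clock: 16.82
ee_pos: [0.4749, 0.2852, 0.2825]
ee_rot: [-0.001, 0.751, 0.66, -0.004]
contact_force: [0.6, -0.2, 0.7]
width: 0.0
grip_force: 0.0
```

>>> play_rows(
  increments=[
    {"tx":-0.003,"ty":-0.025,"tz":0.009,"ax":0,"ay":0,"az":0,"claw":1},
    {"tx":-0.005,"ty":-0.04,"tz":0.015,"ax":0,"ay":0,"az":0,"claw":1},
    {"tx":-0.007,"ty":-0.055,"tz":0.019,"ax":0,"ay":0,"az":0,"claw":1},
    {"tx":-0.009,"ty":-0.071,"tz":0.022,"ax":0,"ay":0,"az":0,"claw":1},
    {"tx":-0.011,"ty":-0.087,"tz":0.024,"ax":0,"ay":0,"az":0,"claw":1},
    {"tx":-0.013,"ty":-0.103,"tz":0.024,"ax":0,"ay":0,"az":0,"claw":1},
    {"tx":-0.015,"ty":-0.119,"tz":0.022,"ax":0,"ay":0,"az":0,"claw":1},
    {"tx":-0.017,"ty":-0.134,"tz":0.02,"ax":0,"ay":0,"az":0,"claw":1},
    {"tx":-0.019,"ty":-0.15,"tz":0.016,"ax":0,"ay":0,"az":0,"claw":1},
    {"tx":-0.021,"ty":-0.165,"tz":0.01,"ax":0,"ay":0,"az":0,"claw":1},
  ],
)

```text
clock: 18.08
ee_pos: [0.4548, 0.1204, 0.2956]
ee_rot: [0.0, 0.751, 0.66, 0.0]
contact_force: [0.5, 1.8, 2.7]
width: 0.0003
grip_force: 1.0
```

>>> play_rows(
  increments=[
    {"tx":-0.002,"ty":-0.014,"tz":-0.006,"ax":0,"ay":0,"az":0,"claw":1},
    {"tx":-0.004,"ty":-0.028,"tz":-0.014,"ax":0,"ay":0,"az":0,"claw":1},
    {"tx":-0.006,"ty":-0.041,"tz":-0.023,"ax":0,"ay":0,"az":0,"claw":1},
    {"tx":-0.007,"ty":-0.054,"tz":-0.033,"ax":0,"ay":0,"az":0,"claw":1},
    {"tx":-0.009,"ty":-0.065,"tz":-0.044,"ax":0,"ay":0,"az":0,"claw":1},
    {"tx":-0.01,"ty":-0.075,"tz":-0.057,"ax":0,"ay":0,"az":0,"claw":1},
    {"tx":-0.011,"ty":-0.085,"tz":-0.07,"ax":0,"ay":0,"az":0,"claw":1},
    {"tx":-0.012,"ty":-0.093,"tz":-0.083,"ax":0,"ay":0,"az":0,"claw":1},
    {"tx":-0.013,"ty":-0.1,"tz":-0.098,"ax":0,"ay":0,"az":0,"claw":1},
    {"tx":-0.014,"ty":-0.105,"tz":-0.113,"ax":0,"ay":0,"az":0,"claw":1},
    {"tx":-0.015,"ty":-0.11,"tz":-0.128,"ax":0,"ay":0,"az":0,"claw":1},
    {"tx":-0.015,"ty":-0.113,"tz":-0.144,"ax":0,"ay":0,"az":0,"claw":1},
  ],
)

```text
clock: 19.58
ee_pos: [0.4395, 0.0079, 0.151]
ee_rot: [-0.0, 0.751, 0.66, -0.0]
contact_force: [-0.0, 1.1, 0.8]
width: -0.0001
grip_force: 0.5
```

>>> play_rows(
  increments=[
    {"tx":0,"ty":-0.001,"tz":-0.009,"ax":0,"ay":0,"az":0,"claw":1},
    {"tx":0,"ty":-0.002,"tz":-0.017,"ax":0,"ay":0,"az":0,"claw":1},
    {"tx":0,"ty":-0.002,"tz":-0.019,"ax":0,"ay":0,"az":0,"claw":1},
    {"tx":0,"ty":-0.002,"tz":-0.019,"ax":0,"ay":0,"az":0,"claw":1},
  ],
)

```text
clock: 20.08
ee_pos: [0.4397, 0.0063, 0.1335]
ee_rot: [0.0, 0.751, 0.661, 0.0]
contact_force: [-3.8, -3.4, 12.2]
width: 0.0
grip_force: 5.8
```

>>> play_rows(
  increments=[
    {"tx":0,"ty":0,"tz":0.04,"ax":0,"ay":0,"az":0,"claw":1},
    {"tx":0,"ty":0.02,"tz":0.09,"ax":0,"ay":0,"az":0,"claw":-0.3},
    {"tx":-0.02,"ty":0.04,"tz":0.11,"ax":0,"ay":0,"az":0,"claw":-0.3},
    {"tx":-0.02,"ty":0.04,"tz":0.11,"ax":0,"ay":0,"az":0,"claw":-0.3},
  ],
)

```text
clock: 20.58
ee_pos: [0.4193, 0.0473, 0.2443]
ee_rot: [0.001, 0.75, 0.661, 0.001]
contact_force: [-0.2, -0.0, -0.4]
width: 0.054
grip_force: 0.0
```

```bash
cat > m6.py <<'E'
from h import *
s=ctrl.state();print(s['joint_positions'].round(3),s['ee_pos'],s['width'])
c=np.array([.40421,.07841]);w=-.12887;R2=np.array([[np.cos(w),-np.sin(w)],[np.sin(w),np.cos(w)]])
k=8
ims=[]
for nm,B in (('side',(225,300,140,200)),('top',(150,230,160,240))):
    S=cams.snapshot(nm);h=cv2.cvtColor(cv2.resize(S['frame'],None,fx=k,fy=k,interpolation=cv2.INTER_CUBIC),cv2.COLOR_RGB2HSV)
    m=cv2.inRange(h,(0,150,70),(9,255,255))|cv2.inRange(h,(170,150,70),(180,255,255))
    M=np.zeros_like(m);x0,x1,y0,y1=B;M[y0*k:y1*k,x0*k:x1*k]=m[y0*k:y1*k,x0*k:x1*k]
    for ct in sorted(cv2.findContours(M,0,1)[0],key=cv2.contourArea)[::-1][:2]:
        U=(ct.reshape(-1,2)+.5)/k-.5;ctr=(U.min(0)+U.max(0))/2;mo=cv2.moments(U.astype(np.float32));ce=[mo['m10']/mo['m00'],mo['m01']/mo['m00']]
        P=plane(S,[ctr,ce],.079);print(nm,U.min(0).round(1),U.max(0).round(1),P[:,:2].round(4).tolist(),((P[:,:2]-c)@R2).round(4).tolist())
    ims.append(cv2.resize(S['frame'][B[2]-5:B[2]+75,B[0]-10:B[0]+90,::-1],(400,320),interpolation=cv2.INTER_CUBIC))
cv2.imwrite('pics/k.png',np.hstack(ims))
E
python3 m6.py
```

```text
[-0.044  0.293  2.104 -0.     0.741  0.082] [0.41928029 0.04730458 0.24429885] 0.0540211046370704
side [251.6 161.2] [257.7 168.1] [[0.3927, -0.0046], [0.3934, -0.0106]] [[-0.0008, -0.0838], [0.0007, -0.0896]]
top [202.8 197.3] [211.6 204.8] [[0.3926, -0.0038], [0.393, -0.0047]] [[-0.0009, -0.0831], [-0.0005, -0.0839]]
```

View pics/k.png

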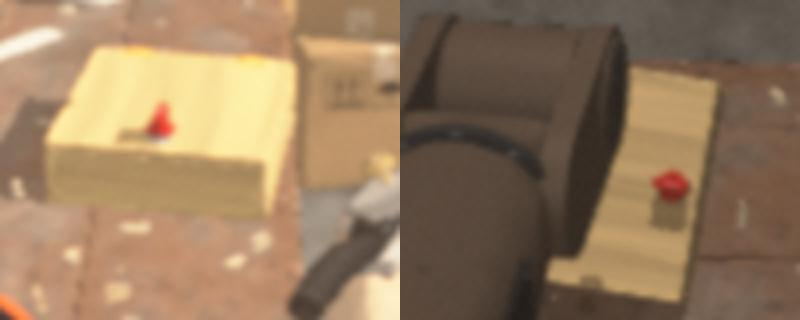

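The lid is shut. The red fastener is at (160,122) in the side half and (670,187) in the top half, which casts to (0.393, -0.005). Gripping it.

>>> play_rows(
  increments=[
    {"tx":-0.0265,"ty":-0.0525,"tz":-0.03,"ax":0,"ay":0,"az":0,"claw":0.4},
    {"tx":-0.0265,"ty":-0.0525,"tz":-0.03,"ax":0,"ay":0,"az":0,"claw":0.4},
    {"tx":-0.0265,"ty":-0.0525,"tz":-0.06,"ax":0,"ay":0,"az":0,"claw":0.4},
    {"tx":-0.0265,"ty":-0.0525,"tz":-0.085,"ax":0,"ay":0,"az":0,"claw":0.4},
    {"tx":-0.0265,"ty":-0.0525,"tz":-0.096,"ax":0,"ay":0,"az":0,"claw":0.4},
    {"tx":-0.0265,"ty":-0.0525,"tz":-0.096,"ax":0,"ay":0,"az":0,"claw":0.4},
  ],
)

```text
clock: 21.42
ee_pos: [0.3936, -0.0061, 0.1464]
ee_rot: [-0.001, 0.751, 0.66, -0.0]
contact_force: [0.1, -0.5, 0.4]
width: 0.0257
grip_force: 0.0
```

>>> play_rows(
  increments=[
    {"tx":0,"ty":0,"tz":0,"ax":0,"ay":0,"az":0,"claw":1},
    {"tx":0,"ty":0,"tz":0,"ax":0,"ay":0,"az":0,"claw":1},
    {"tx":0,"ty":0,"tz":0,"ax":0,"ay":0,"az":0,"claw":1},
    {"tx":0,"ty":0,"tz":0,"ax":0,"ay":0,"az":0,"claw":1},
  ],
)

```text
clock: 21.92
ee_pos: [0.3933, -0.006, 0.1472]
ee_rot: [0.0, 0.751, 0.66, 0.0]
contact_force: [-2.7, 0.7, 2.4]
width: 0.0083
grip_force: 62.6
```

>>> play_rows(
  increments=[
    {"tx":0,"ty":0,"tz":-0.004,"ax":0,"ay":0,"az":0,"claw":1},
    {"tx":0,"ty":0,"tz":-0.007,"ax":0,"ay":0,"az":0,"claw":1},
    {"tx":0,"ty":0,"tz":-0.008,"ax":0,"ay":0,"az":0,"claw":1},
    {"tx":0,"ty":0,"tz":-0.008,"ax":0,"ay":0,"az":0,"claw":1},
  ],
)

```text
clock: 22.42
ee_pos: [0.3934, -0.006, 0.1398]
ee_rot: [0.001, 0.751, 0.66, 0.0]
contact_force: [-7.6, 0.4, 32.9]
width: 0.008
grip_force: 66.7
```

>>> play_rows(
  increments=[
    {"tx":0,"ty":0,"tz":0,"ax":0,"ay":0,"az":-0.16,"claw":1},
    {"tx":0,"ty":0,"tz":0,"ax":0,"ay":0,"az":-0.32,"claw":1},
    {"tx":0,"ty":0,"tz":0,"ax":0,"ay":0,"az":-0.48,"claw":1},
    {"tx":0,"ty":0,"tz":0,"ax":0,"ay":0,"az":-0.64,"claw":1},
    {"tx":0,"ty":0,"tz":0,"ax":0,"ay":0,"az":-0.8,"claw":1},
    {"tx":0,"ty":0,"tz":0,"ax":0,"ay":0,"az":-0.96,"claw":1},
    {"tx":0,"ty":0,"tz":0,"ax":0,"ay":0,"az":-1.12,"claw":1},
    {"tx":0,"ty":0,"tz":0,"ax":0,"ay":0,"az":-1.28,"claw":1},
    {"tx":0,"ty":0,"tz":0,"ax":0,"ay":0,"az":-1.44,"claw":1},
    {"tx":0,"ty":0,"tz":0,"ax":0,"ay":0,"az":-1.58,"claw":1},
    {"tx":0,"ty":0,"tz":0,"ax":0,"ay":0,"az":-1.58,"claw":1},
    {"tx":0,"ty":0,"tz":0,"ax":0,"ay":0,"az":-1.58,"claw":1},
  ],
)

```text
clock: 23.92
ee_pos: [0.393, -0.0057, 0.1398]
ee_rot: [-0.0, 0.998, -0.068, 0.0]
contact_force: [-7.8, 4.5, 34.1]
width: 0.0081
grip_force: 66.8
```

```bash
python3 -c "
from h import *
s=ctrl.state();print(s['joint_positions'].round(3),s['torque'],s['contact_force'])"
```

```text
[-0.183  0.476  2.27   0.     0.395  1.525] [0.88918816 1.42499415 0.08613955] [-7.80827814  4.46754193 34.07722583]
```

Turned fully. Next I release while still holding down, then back off straight up and aside.

>>> play_rows(
  increments=[
    {"tx":0,"ty":0,"tz":0.004,"ax":0,"ay":0,"az":0,"claw":1},
    {"tx":0,"ty":0,"tz":0.004,"ax":0,"ay":0,"az":0,"claw":0.3},
    {"tx":0,"ty":0,"tz":0.004,"ax":0,"ay":0,"az":0,"claw":0.3},
    {"tx":0,"ty":0,"tz":0.004,"ax":0,"ay":0,"az":0,"claw":0.3},
    {"tx":0,"ty":0,"tz":0.03,"ax":0,"ay":0,"az":0,"claw":0.3},
    {"tx":0,"ty":0,"tz":0.08,"ax":0,"ay":0,"az":0,"claw":0.3},
    {"tx":0.02,"ty":-0.05,"tz":0.12,"ax":0,"ay":0,"az":0,"claw":0.3},
    {"tx":0.05,"ty":-0.1,"tz":0.15,"ax":0,"ay":0,"az":0,"claw":0.3},
    {"tx":0.05,"ty":-0.16,"tz":0.15,"ax":0,"ay":0,"az":0,"claw":0.3},
    {"tx":0.05,"ty":-0.22,"tz":0.15,"ax":0,"ay":0,"az":0,"claw":0.3},
    {"tx":0.05,"ty":-0.22,"tz":0.15,"ax":0,"ay":0,"az":0,"claw":0.3},
  ],
)

```text
clock: 25.3
ee_pos: [0.4432, -0.2296, 0.2884]
ee_rot: [0.0, 0.997, -0.071, 0.0]
contact_force: [-0.1, -0.6, 0.1]
width: 0.0298
grip_force: 0.0
```

```bash
python3 m6.py; python3 - <<'E'
from h import *
S=cams.snapshot('top');f=cv2.resize(S['frame'],None,fx=8,fy=8,interpolation=cv2.INTER_CUBIC);h=cv2.cvtColor(f,cv2.COLOR_RGB2HSV)
m=cv2.inRange(h,(0,150,70),(9,255,255))|cv2.inRange(h,(170,150,70),(180,255,255));M=0*m;M[1440:1760,1560:1760]=m[1440:1760,1560:1760]
cs=cv2.findContours(M,0,1)[0]
if cs:
    U=(max(cs,key=cv2.contourArea).reshape(-1,2)+.5)/8-.5
    r=cv2.minAreaRect((plane(S,U,.08)[:,:2]*1000).astype(np.float32));print(r,cv2.boxPoints(r).round(1).tolist())
E
```

```text
[-0.61   0.332  1.88  -0.     0.929  1.102] [ 0.4431969  -0.22958244  0.28843269] 0.0297914987964098
side [250.9 162.8] [258.4 169.2] [[0.3934, -0.0157], [0.3927, -0.0159]] [[0.0014, -0.0947], [0.0007, -0.095]]
```

>>> play_rows(
  increments=[
    {"tx":0,"ty":-0.06,"tz":0,"ax":0,"ay":0,"az":0,"claw":0.3},
    {"tx":0,"ty":-0.12,"tz":0,"ax":0,"ay":0,"az":0,"claw":0.3},
    {"tx":-0.03,"ty":-0.18,"tz":0.02,"ax":0,"ay":0,"az":0,"claw":0.3},
    {"tx":-0.06,"ty":-0.24,"tz":0.02,"ax":0,"ay":0,"az":0,"claw":0.3},
    {"tx":-0.06,"ty":-0.24,"tz":0.02,"ax":0,"ay":0,"az":0,"claw":0.3},
  ],
)

```text
clock: 26.08
ee_pos: [0.3825, -0.4674, 0.3088]
ee_rot: [0.0, 0.998, -0.069, -0.0]
contact_force: [0.3, 1.3, 0.3]
width: 0.0301
grip_force: 0.0
```

```bash
python3 - <<'E'
from h import *
for nm,B in (('side',(240,270,150,180)),('top',(195,220,190,212))):
    S=cams.snapshot(nm);h=cv2.cvtColor(cv2.resize(S['frame'],None,fx=8,fy=8,interpolation=cv2.INTER_CUBIC),cv2.COLOR_RGB2HSV)
    m=cv2.inRange(h,(0,150,70),(9,255,255))|cv2.inRange(h,(170,150,70),(180,255,255));x0,x1,y0,y1=[v*8 for v in B]
    M=0*m;M[y0:y1,x0:x1]=m[y0:y1,x0:x1]
    cs=cv2.findContours(M,0,1)[0]
    if not cs: print(nm,'none');continue
    U=(max(cs,key=cv2.contourArea).reshape(-1,2)+.5)/8-.5
    r=cv2.minAreaRect((plane(S,U,.08)[:,:2]*1000).astype(np.float32));print(nm,cv2.boxPoints(r).round(1).tolist(),U.min(0),U.max(0))
    print('row widths px',[(i,int((M[i*8+4]>0).sum())/8) for i in range(B[2],B[3]) if (M[i*8+4]>0).any()])
# lid rim heights: front lid edge in side view, compare with z=.061 prediction at lid corners
E
```

```text
side [[379.20001220703125, 7.400000095367432], [381.79998779296875, -43.400001525878906], [407.3999938964844, -42.099998474121094], [404.79998779296875, 8.699999809265137]] [250.9375 162.8125] [258.3125 169.1875]
row widths px [(163, 3.5), (164, 7.375), (165, 7.375), (166, 7.125), (167, 7.125), (168, 6.625), (169, 3.875)]
top none
```

```bash
python3 -c "
from workcell import ctrl
print(ctrl.finish_job())"
```

```text
the job is handed in; nothing more can be done
None
```

I handed the job in at about 26 s: the tape is in its cutout, pressed flush by fingertip height, and the lid is shut. The fastener was pushed down and turned 90° clockwise, but the cameras were too coarse to confirm that its head had sprung up and caught. The hand-in returned no verdict.

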